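Put the drive gear head into the marked notch

ROBOT

A 7-joint arm with a two-finger parallel gripper is mounted at the origin on the work surface. World frame = base frame: x ahead of the robot, y to its left, z up, the work surface at z = 0. Lengths are in m, angles in rad, forces in N, time in s.
With the tool pointing down it reaches from about 0.35 to 0.9 m from the base axis. Payload 8.1 kg.
Tool frame: the origin (TCP) lies at the very end of the fingers, on their centre line; the grasp point (between the pads) lies 19 mm behind it; z points along the fingers, x is the direction in which the jaws open and shut, and the axes are right-handed (so a half turn about z gives the same grasp; the last joint's range is limited). The gripper opens to 92 mm and grips with 3 to 60 N. Pads are 19 mm wide; open, the fingers measure 130 mm over their backs; the gripper's body (75 mm by 190 mm) begins 47 mm behind the grasp point.
Start: joints at [-1.38, 0.434, 0.025, 1.573, -0.012, 1.134, -0.075], TCP at [0.181, 0.598, 0.227] pointing down, gripper open.
Joint ranges: [-2.62, 2.62], [-0.44, 2.09], [-1.27, 1.32], [0.08, 2.57], [-1.32, 4.46], [0.12, 2], [-2.74, 2.74]. Speed limits (rad/s): [2.22, 2.22, 3.01, 3.01, 3.14, 3.14, 3.14].

INTERFACE

Orientations are given as a unit quaternion [w, x, y, z].
In Python, from workcell import observe, capture, calibration, job_done gives the robot as it stands.
- The arm moves only by the shell command python3 -m crank 'ROWS' [OPENING] [FORCE]. ROWS is JSON, one flat list of numbers, 6 for each row, row after row: the shift along the tool's x, y, z in m, then the turn, a rotation vector about the tool's x, y, z in rad. A call has 1 to 8 rows; each row is the pose to reach, as a shift and turn from the pose commanded when the call began, along the tool's axes at that moment; what a row does not reach only later rows make up. A row lasts 1/12 s, in which the tool goes at most 41.7 mm and 7.16 degrees, less where a joint would pass 70% of its speed; a pose out of reach is approached as far as the arm can. A call with a gripper value outside its range is refused whole. OPENING is the finger opening in m, from 0 to 0.0918, set as the call begins (- or left out, the last holds). The fingers move at their own pace and stop on an object; FORCE is the grip in N (left out, the last holds). Time passes only in rows, so rows that repeat a pose let the fingers close. It gives the time, the measured TCP pose, the force and the opening at its end, in the units of the state.
- observe(): the state, without advancing time (a new reading comes with each control period).
- capture(name): name is "scene" or "top" or "wrist"; returns (picture, depth): 480x640x3 uint8, red, green, blue; 480x640 float32, m along the optical axis (not along the pixel's ray), 0 where there is no reading.
- calibration(name): a dict with "mtx" (3x3 intrinsics, pixels), "rvec" (rotation vector, rad) and "tvec" (3), from world to camera coordinates, as OpenCV has them; the wrist camera has in their place "hand_eye" (4x4, takes a point from camera to tool coordinates, whose origin is the TCP and whose axes are the tool frame's). Camera axes: x right, y down, z forward; pixel columns grow to the right and rows downward; lengths in m; the calibration is good to about 2 mm. A picture is of the moment at which its call begins: read the wrist's pose just before it. calibration takes no time and is no camera call.
- job_done(): hands the job in, once; it reports no verdict.
The state is a dict: "clock": time; "joint_pos": joint angles; "dq": joint speeds; "tau": joint torques, N m; "position": TCP position; "eef_rot": TCP orientation; "contact_force": force on the tool from outside, world axes, zero at the start; "moment": the same for the moment, N m; "width": finger opening in m.
Only numpy, scipy, OpenCV 4.12 (cv2) and the standard library are available. Lean on these libraries where they do the work, as an engineer would, in place of code of your own. Each camera call takes 0.05 s, during which the arm holds its last target.

TASK

On this plastics-recycling bench stand two gear heads, and the one whose lever carries an upright cylindrical hand grip is out of gear. Throw that lever round into the notch that has the raised index pin beside it, so that it clicks in between the two ribs there and points at the pin, then let go of it. Leave the other gear head's ball-knob lever where it is.

Things in the scene. Friction and masses are not known exactly. Their poses are not given: they have to be found in the camera images.
- drive_lever: Lever to throw: level steel arm on a vertical pivot on a grey gear head (casing 200 x 210 mm, flat top 100 mm above the bench). Origin: on the pivot axis at the flat top's level; x along the arm to its tip (133 mm), roughly towards the robot; z up. Arm 12 mm thick, centre line 24 mm above the flat top. Turns 52 degrees each way from the plate's middle; stays put on the smooth middle part.
- drive_lever_grip (a point): Centre of this lever's hand grip: black upright cylinder 28 mm across, 110 mm from the pivot, from 28 to 92 mm above the flat top (centre 60). It takes about 4 to 8 N here to click over a rib; a spring then draws the lever to the notch's middle from anywhere between the rib crests. Pushed too far, it rides over the second rib.
- pin_top (a point): Top centre of the index pin: plain steel, round head 18 mm across, 24 mm tall on the flat top, 148 mm from the pivot, in line with the middle of the wanted notch. The two notches are 34 degrees either side of the middle, each between two radial ribs (5 mm high, 70-100 mm from the pivot, crests 15 degrees apart). The other notch has only a flush dark plug there.
- winder_lever_grip (a point): Centre of the black ball (42 mm across, 156 mm above the bench) on the lever of the other, otherwise similar gear head. To be left where it is.

How it is judged:
At the end, for the whole second after the job is handed in: The lever with the cylindrical grip is at rest in the notch beside the index pin, its arm pointing at the pin to within 17 mm sideways (about 7 degrees); the ball of the other lever is within 15 mm of where it was (y of pin_top in the frame of drive_lever between -0.017 and 0.017 m and x of pin_top in the frame of drive_lever above 0.1 m and angular speed of drive_lever below 0.15 rad/s and distance of winder_lever_grip from where it was at the start of the episode below 0.015 m); the robot touches nothing.
It fails at once if the ball-knob lever of the other gear head is moved by more than 15 mm (distance of winder_lever_grip from where it was at the start of the episode above 0.015 m).
It also fails if it takes over 32 s, if anything falls off the work surface, if the arm or the gripper's body presses on something with over 40 N, if the wrist force passes 120 N, or if a joint passes its speed limit or range.

## Working session

There is one attempt and no reset: what is moved stays moved. The work goes in short steps, Python scripts to look and compute and a shell command to move; the robot and the scene stay as the last step left them, time stands still between calls to the robot, and variables do not carry over. Pictures are saved under pics/ and viewed, and the job is handed in when it is done.

```bash
mkdir -p pics; ls
python3 - <<'E'
from workcell import *
import cv2,numpy as np
s=observe();print(s)
for n in("scene","top"):
    p,d=capture(n);cv2.imwrite(f"pics/{n}0.png",p[:,:,::-1]);np.save(f"pics/{n}0.npy",d);print(n,calibration(n))
E
```

```text
pics
{'clock': 0.0, 'joint_pos': array([-1.37958263,  0.43524161,  0.02496714,  1.57412382, -0.01160514,
        1.13400685, -0.07511434]), 'dq': array([ 6.75111310e-04,  2.63821289e-05, -2.18666640e-04, -5.67993391e-04,
        5.14713603e-05,  1.68896639e-03, -8.40856980e-04]), 'tau': array([ 3.44634364e-04, -6.67845011e+01,  9.85089093e-01, -3.14455390e+01,
       -6.06856006e-02,  4.27905063e-02,  1.50621149e-04]), 'position': array([0.1809005 , 0.59769164, 0.225923  ]), 'eef_rot': array([ 5.41901154e-04,  8.03019789e-01,  5.95951802e-01, -6.11820562e-04]), 'contact_force': array([0.49750019, 0.18351496, 0.40259153]), 'moment': array([0.05416462, 0.09458257, 0.00282589]), 'width': 0.09184078874543486}
scene {'mtx': array([[476.42007193,   0.        , 322.67745546],
       [  0.        , 476.42007193, 244.11399401],
       [  0.        ,   0.        ,   1.        ]]), 'rvec': array([ 1.79114793,  1.65399316, -0.69523572]), 'tvec': array([-0.06050766, -0.26133221,  1.18505575])}
top {'mtx': array([[499.88796186,   0.        , 323.07742204],
       [  0.        , 499.88796186, 237.24487532],
       [  0.        ,   0.        ,   1.        ]]), 'rvec': array([ 2.12676146, -2.11744499,  0.16968696]), 'tvec': array([-0.00683122,  0.59182983,  0.76710806])}
```

View pics/scene0.png

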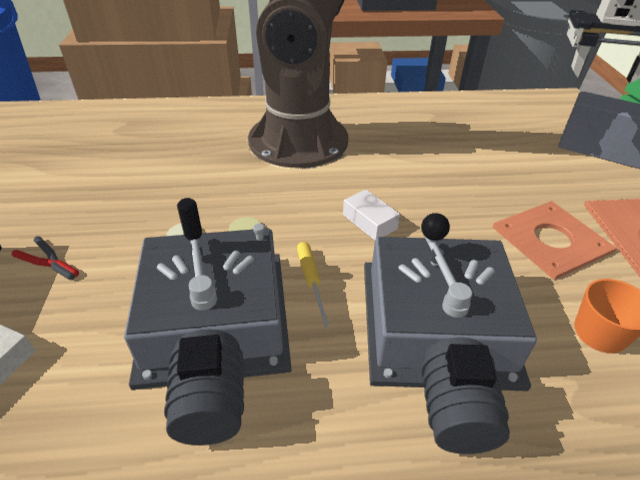

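View pics/top0.png

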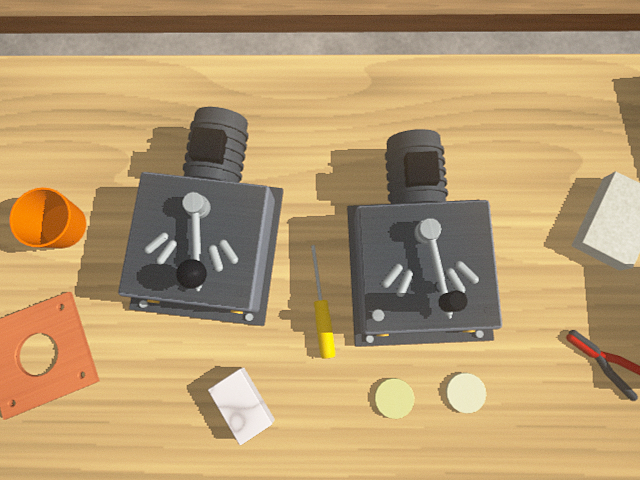

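The pictures show the cylinder-grip lever on the right in the top view: pivot cap at about (430,230), grip at (453,300), pin at (378,315). The ball knob is at (191,274), on the left. I'll measure next.

```bash
cat > h.py <<'E'
import cv2,numpy as np
from workcell import *
def ray(n,u,v,z):
    c=calibration(n);R=cv2.Rodrigues(c["rvec"])[0];K=c["mtx"]
    r=R.T@np.linalg.inv(K)@[u,v,1];o=-R.T@c["tvec"]
    return o+r*(z-o[2])/r[2]
def dep(n,u,v,d):
    c=calibration(n);R=cv2.Rodrigues(c["rvec"])[0];K=c["mtx"]
    return R.T@(np.linalg.inv(K)@[u,v,1]*d-c["tvec"])
E
python3 - <<'E'
from h import *
d=np.load("pics/top0.npy")
for nm,u,v in(("pivot",430,229),("pin",378,315),("grip",453,300),("ball",191,273),("plateL",370,220),("TL",358,207),("TR",488,201),("BR",499,327),("BL",363,331),("tip",449,314),("r1",393,275),("r2",405,283),("r3",456,280),("r4",467,273)):
    print(nm,dep("top",u,v,d[v,u]).round(4))
a=cv2.imread("pics/top0.png")[180:350,340:510];cv2.imwrite("pics/topz.png",cv2.resize(a,None,fx=3.5,fy=3.5,interpolation=2))
a=cv2.imread("pics/scene0.png")[180:330,120:290];cv2.imwrite("pics/scz.png",cv2.resize(a,None,fx=3.5,fy=3.5,interpolation=2))
E
```

```text
pivot [ 0.5895 -0.1623  0.1369]
pin [ 0.4648 -0.0857  0.1245]
grip [ 0.4834 -0.1783  0.1928]
ball [0.5195 0.1755 0.1746]
plateL [ 0.6104 -0.0775  0.1011]
TL [ 0.6327 -0.0594  0.0941]
TR [ 0.6425 -0.2625  0.0951]
BR [ 0.4487 -0.0178  0.8586]
BL [ 0.4416 -0.0659  0.0918]
tip [ 0.4667 -0.1873  0.1288]
r1 [ 0.5252 -0.1112  0.1026]
r2 [ 0.5131 -0.1289  0.1037]
r3 [ 0.5177 -0.2048  0.1065]
r4 [ 0.5284 -0.222   0.1054]
```

View pics/topz.png

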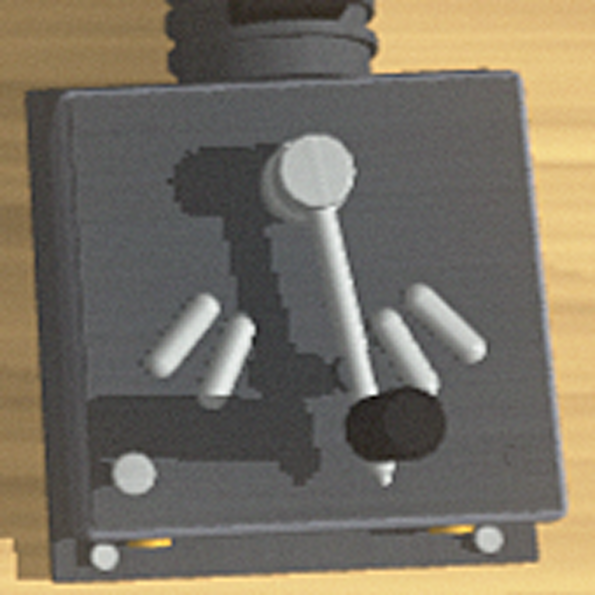

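View pics/scz.png

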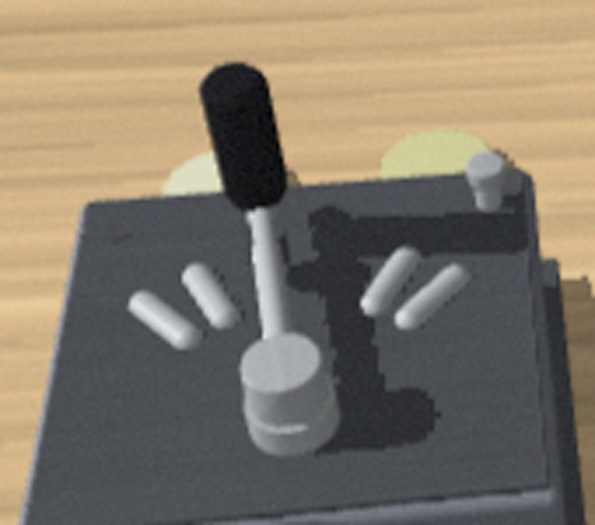

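Run:
```python
from h import *
P=ray("top",430.3,229.1,.137);N=ray("top",378.3,315.2,.124)
print("pivot",P,"pin",N,"pin scene",ray("scene",120+485/3.5,180+160/3.5,.124))
print("pivot scene", ray("scene",120+281/3.5,180+362/3.5,.137))
G=[ray("top",340+413/3.5,180+425/3.5,.192),ray("scene",120+235/3.5,180+80/3.5,.192)]
print(G)
g=np.mean(G,0);v=N-P;a=np.degrees(np.arctan2(v[1],-v[0]));print("pin ang",a,np.hypot(*v[:2]))
for q in G: w=q-P;print("lever",np.degrees(np.arctan2(w[1],-w[0])),np.hypot(*w[:2]))
s=observe();from scipy.spatial.transform import Rotation as R
q=s["eef_rot"];Rm=R.from_quat(np.r_[q[1:],q[0]]).as_matrix();print(Rm.round(4))
t=g.copy();t[2]=.146
print("to grip tool axes",Rm.T@(t-s["position"]))
for an in(-13,0,10,20,24,28,a):
    r=np.radians(an);x=P+.11*np.array([-np.cos(r),np.sin(r),0]);x[2]=.146;print(an,x.round(4),(Rm.T@(x-t)).round(4))
```

```text
pivot [ 0.58936968 -0.16273951  0.137     ] pin [ 0.46452779 -0.08618406  0.124     ] pin scene [ 0.46613897 -0.0847098   0.124     ]
pivot scene [ 0.59567359 -0.16116596  0.137     ]
[array([ 0.48157945, -0.18502724,  0.192     ]), array([ 0.4878304 , -0.18176372,  0.192     ])]
pin ang 31.517427362479314 0.14644533974042045
lever -11.682386587364967 0.1100703321278605
lever -10.611802733065577 0.10330607990720263
[[ 2.897e-01  9.571e-01 -3.000e-04]
 [ 9.571e-01 -2.897e-01 -1.400e-03]
 [-1.400e-03  1.000e-04 -1.000e+00]]
to grip tool axes [-0.6595539   0.51704202  0.08101884]
-13 [ 0.4822 -0.1875  0.146 ] [-0.0046 -0.0012  0.    ]
0 [ 0.4794 -0.1627  0.146 ] [ 0.0182 -0.0111 -0.    ]
10 [ 0.481  -0.1436  0.146 ] [ 0.037  -0.015  -0.0001]
20 [ 0.486  -0.1251  0.146 ] [ 0.0562 -0.0156 -0.0001]
24 [ 0.4889 -0.118   0.146 ] [ 0.0638 -0.0149 -0.0001]
28 [ 0.4922 -0.1111  0.146 ] [ 0.0714 -0.0137 -0.0001]
31.517427362479314 [ 0.4956 -0.1052  0.146 ] [ 0.078  -0.0122 -0.0001]
```

```bash
python3 -m crank '[-0.04,0.03,0,0,0,0,-0.07,0.055,0,0,0,0,-0.1,0.08,0,0,0,0,-0.13,0.1,0,0,0,0,-0.16,0.125,0,0,0,0,-0.19,0.15,0,0,0,0,-0.22,0.17,0,0,0,0,-0.25,0.195,0,0,0,0]' 0.0918 30
python3 -m crank '[-0.03,0.024,0,0,0,0,-0.06,0.047,0,0,0,0,-0.09,0.07,0,0,0,0,-0.12,0.095,0,0,0,0,-0.15,0.12,0,0,0,0,-0.18,0.14,0,0,0,0,-0.21,0.165,0,0,0,0,-0.24,0.19,0,0,0,0]'
```

```text
clock: 0.77
position: [0.2949, 0.3006, 0.2265]
eef_rot: [-0.0, 0.803, 0.596, -0.0]
contact_force: [0.8, 0.4, 0.0]
width: 0.0918
clock: 1.43
position: [0.4075, 0.0159, 0.2268]
eef_rot: [-0.0, 0.803, 0.596, 0.0]
contact_force: [0.9, 0.7, -0.4]
width: 0.0917
```

```bash
python3 -m crank '[-0.03,0.024,0,0,0,0,-0.06,0.047,0,0,0,0,-0.09,0.07,0,0,0,0,-0.12,0.095,0,0,0,0,-0.15,0.118,0,0,0,0,-0.17,0.132,0,0,0,0,-0.17,0.132,0,0,0,0,-0.17,0.132,0,0,0,0]'
python3 - <<'E'
from h import *
s=observe();print(s["position"],s["eef_rot"],s["joint_pos"].round(2))
p,d=capture("wrist");cv2.imwrite("pics/w1.png",p[:,:,::-1]);np.save("pics/w1.npy",d);print(calibration("wrist"))
p,d=capture("top");cv2.imwrite("pics/t1.png",p[:,:,::-1])
E
```

```text
clock: 2.1
position: [0.4843, -0.1847, 0.2262]
eef_rot: [-0.0, 0.804, 0.595, -0.001]
contact_force: [0.3, 0.6, -0.1]
width: 0.0916
[ 0.48429407 -0.18466367  0.22623144] [-1.06046821e-04  8.03938009e-01  5.94712737e-01 -6.54175998e-04] [-0.23  0.29  0.63  1.87 -0.19  1.05  1.75]
{'mtx': array([[381.24309097,   0.        , 318.03461624],
       [  0.        , 381.24309097, 235.17528809],
       [  0.        ,   0.        ,   1.        ]]), 'hand_eye': array([[ 9.99999916e-01, -4.06126728e-04, -4.86667667e-05,
        -9.42831508e-04],
       [ 4.03816028e-04,  9.61293691e-01,  2.75525454e-01,
        -7.39360938e-02],
       [-6.51151952e-05, -2.75525451e-01,  9.61293775e-01,
        -1.58060960e-01],
       [ 0.00000000e+00,  0.00000000e+00,  0.00000000e+00,
         1.00000000e+00]])}
```

View pics/w1.png

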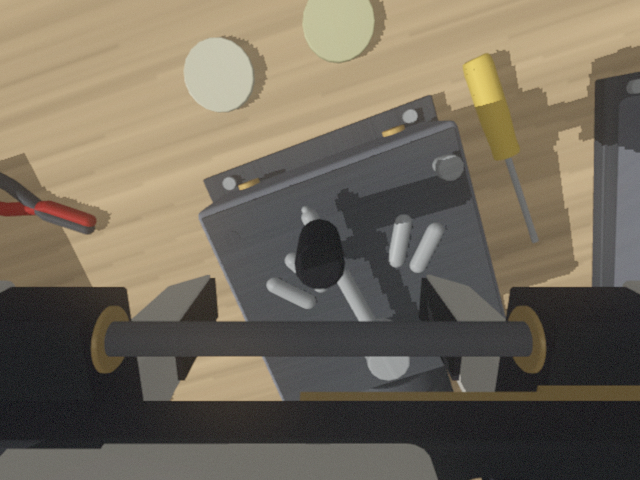

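View pics/t1.png

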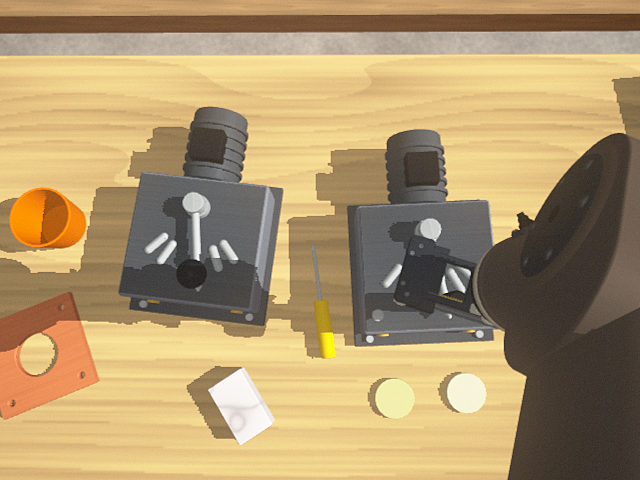

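```bash
cat >> h.py <<'E'
from scipy.spatial.transform import Rotation as Ro
def T(s):
    q=s["eef_rot"];M=np.eye(4);M[:3,:3]=Ro.from_quat(np.r_[q[1:],q[0]]).as_matrix();M[:3,3]=s["position"];return M
def wray(s,u,v,z):
    c=calibration("wrist");M=T(s)@c["hand_eye"];r=M[:3,:3]@np.linalg.inv(c["mtx"])@[u,v,1];o=M[:3,3];return o+r*(z-o[2])/r[2]
E
python3 - <<'E'
from h import *
s=observe();g=wray(s,320,266,.192);n=wray(s,446,168,.124)
print("grip",g,"pin",n, "low grip", wray(s,321,232,.13))
d=np.load("pics/w1.npy");print(d[266,320],d[165,448])
a=cv2.imread("pics/w1.png")[130:330,220:470];cv2.imwrite("pics/w1z.png",cv2.resize(a,None,fx=3,fy=3,interpolation=2))
E
```

```text
grip [ 0.48273988 -0.18169747  0.192     ] pin [ 0.46436926 -0.08675704  0.124     ] low grip [ 0.48129403 -0.18018253  0.13      ]
0.20481516 0.2584981
```

View pics/w1z.png

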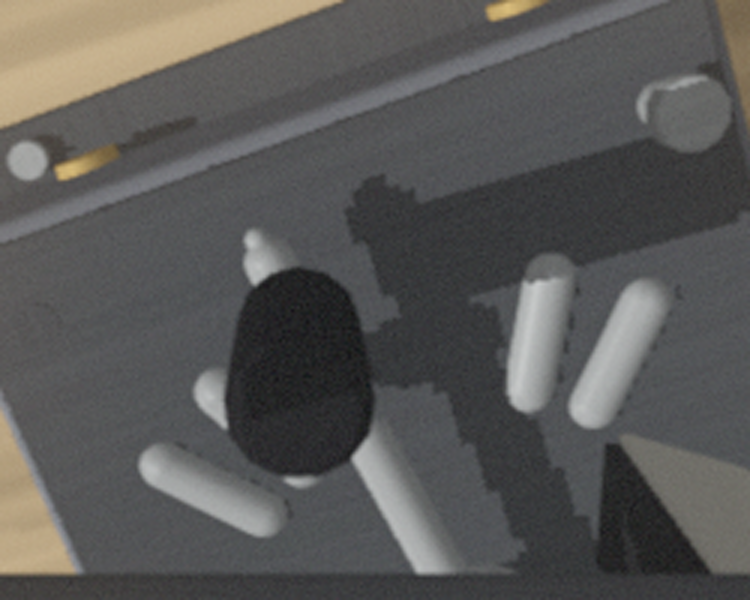

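The wrist view shows the grip top at (320,265), almost centred between the fingers, and the pin head at (450,168). Both agree with the top view to about 2 mm. I'll go down and close to a loose cage around the grip.

```bash
python3 -m crank '[0,0,0.02,0,0,0,0,0,0.045,0,0,0,0,0,0.07,0,0,0,0,0,0.08,0,0,0,0,0,0.08,0,0,0]' 0.0918 30
python3 -m crank '[0,0,0,0,0,0,0,0,0,0,0,0,0,0,0,0,0,0,0,0,0,0,0,0,0,0,0,0,0,0,0,0,0,0,0,0]' 0.036 30
python3 - <<'E'
from h import *
p,d=capture("wrist");cv2.imwrite("pics/w2.png",p[:,:,::-1])
p,d=capture("scene");cv2.imwrite("pics/s2.png",cv2.resize(p[140:340,80:300,::-1],None,fx=2.5,fy=2.5))
E
```

```text
clock: 2.62
position: [0.4832, -0.1813, 0.1449]
eef_rot: [-0.002, 0.802, 0.597, -0.001]
contact_force: [-0.3, 0.1, 0.4]
width: 0.0914
clock: 3.12
position: [0.4849, -0.1833, 0.1472]
eef_rot: [0.0, 0.803, 0.596, 0.0]
contact_force: [0.7, -0.7, 0.7]
width: 0.0568
```

View pics/w2.png

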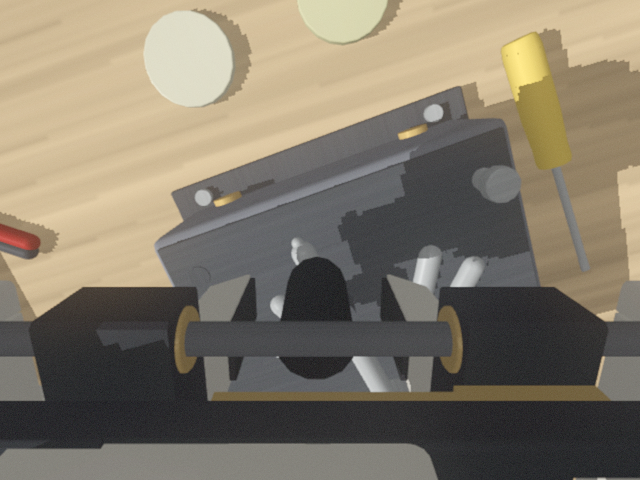

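View pics/s2.png

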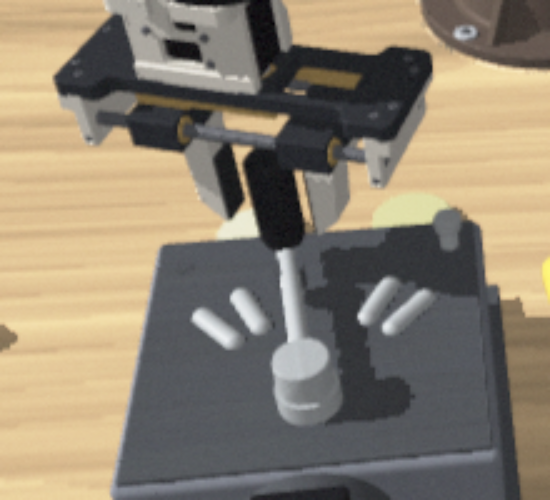

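The grip is between the two fingers, which are still closing, and the gripper body is clear above it. I'll let the fingers finish, then sweep along the arc.

```bash
python3 -m crank '[0,0,0,0,0,0,0,0,0,0,0,0,0,0,0,0,0,0,0,0,0,0,0,0,0,0,0,0,0,0]' 0.036 30
python3 -m crank '[0.006,-0.004,0,0,0,0,0.012,-0.008,0,0,0,0,0.018,-0.011,0,0,0,0,0.025,-0.013,0,0,0,0,0.031,-0.014,0,0,0,0,0.037,-0.015,0,0,0,0,0.043,-0.0155,0,0,0,0,0.05,-0.0155,0,0,0,0]'
python3 - <<'E'
from h import *
p,d=capture("wrist");cv2.imwrite("pics/w3.png",p[:,:,::-1]);s=observe();print(s["position"],s["contact_force"],s["width"])
E
```

```text
clock: 3.63
position: [0.4847, -0.1833, 0.1467]
eef_rot: [-0.0, 0.803, 0.596, -0.0]
contact_force: [0.1, -0.2, 0.7]
width: 0.036
clock: 4.3
position: [0.4843, -0.1303, 0.1467]
eef_rot: [-0.0, 0.803, 0.596, -0.0]
contact_force: [-1.0, -1.5, 0.3]
width: 0.036
[ 0.48508012 -0.12862691  0.1466271 ] [-0.60236038  1.16292598 -0.63451319] 0.036583957168863916
```

View pics/w3.png

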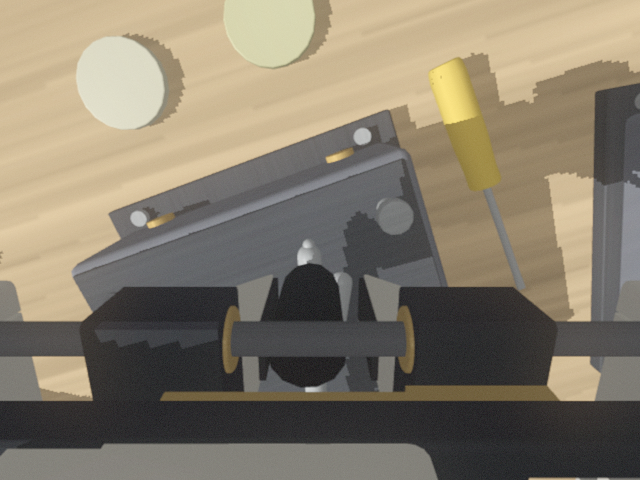

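The lever is following, with its tip at (308,245) and the pin at (395,215). I'll continue over the rib.

```bash
python3 -m crank '[0.005,0,0,0,0,0,0.01,0.0005,0,0,0,0,0.015,0.001,0,0,0,0,0.019,0.0015,0,0,0,0,0.023,0.0025,0,0,0,0,0.028,0.0035,0,0,0,0,0.028,0.0035,0,0,0,0,0.028,0.0035,0,0,0,0]'
python3 - <<'E'
from h import *
s=observe();p,d=capture("wrist");cv2.imwrite("pics/w4.png",p[:,:,::-1]);print(s["position"],s["contact_force"],s["width"])
E
```

```text
clock: 5.02
position: [0.4965, -0.1045, 0.1468]
eef_rot: [0.0, 0.803, 0.596, 0.0]
contact_force: [0.4, 0.5, 0.3]
width: 0.0358
[ 0.4965251  -0.10446725  0.1468375 ] [0.37263472 0.49234046 0.25318866] 0.03579339584235501
```

View pics/w4.png

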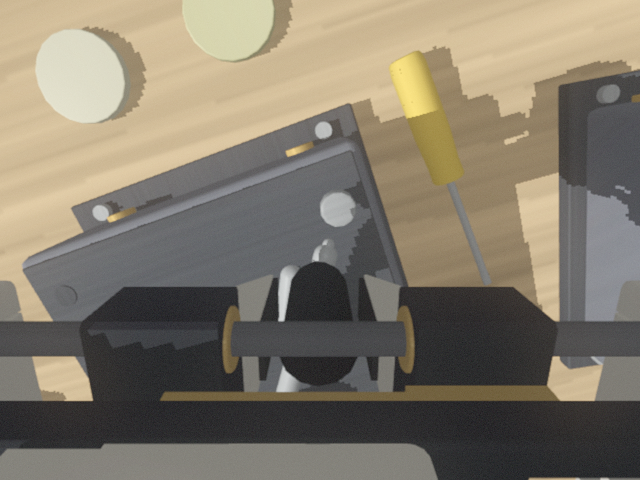

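The lever tip at (327,247) now points at the pin (338,209), there is no contact force, and the grip is centred in the cage. I'll open, go straight up and back off.

```bash
python3 -m crank '[0,0,0,0,0,0,0,0,0,0,0,0,0,0,0,0,0,0,0,0,0,0,0,0,0,0,0,0,0,0,0,0,0,0,0,0,0,0,0,0,0,0,0,0,0,0,0,0]' 0.08
python3 -m crank '[0,0,-0.02,0,0,0,0,0,-0.05,0,0,0,0,0,-0.08,0,0,0,0,0,-0.11,0,0,0,0,0,-0.14,0,0,0,0,0,-0.15,0,0,0]'
python3 -m crank '[-0.03,-0.01,0,0,0,0,-0.06,-0.02,0,0,0,0,-0.09,-0.03,0,0,0,0,-0.12,-0.04,0,0,0,0,-0.15,-0.05,0,0,0,0,-0.18,-0.06,0,0,0,0,-0.18,-0.06,0,0,0,0,-0.18,-0.06,0,0,0,0]'
python3 - <<'E'
from h import *
p,d=capture("top");cv2.imwrite("pics/t5.png",p[:,:,::-1])
p,d=capture("scene");cv2.imwrite("pics/s5.png",p[:,:,::-1])
E
```

```text
clock: 5.73
position: [0.4958, -0.1051, 0.1467]
eef_rot: [-0.0, 0.803, 0.596, 0.0]
contact_force: [-0.1, 0.3, -0.1]
width: 0.0797
clock: 6.23
position: [0.4973, -0.1058, 0.3008]
eef_rot: [0.002, 0.803, 0.596, 0.002]
contact_force: [-0.0, -0.5, -0.1]
width: 0.0793
clock: 6.9
position: [0.385, -0.2613, 0.2966]
eef_rot: [-0.0, 0.804, 0.594, 0.0]
contact_force: [0.7, 0.7, -0.4]
width: 0.0799
```

View pics/t5.png

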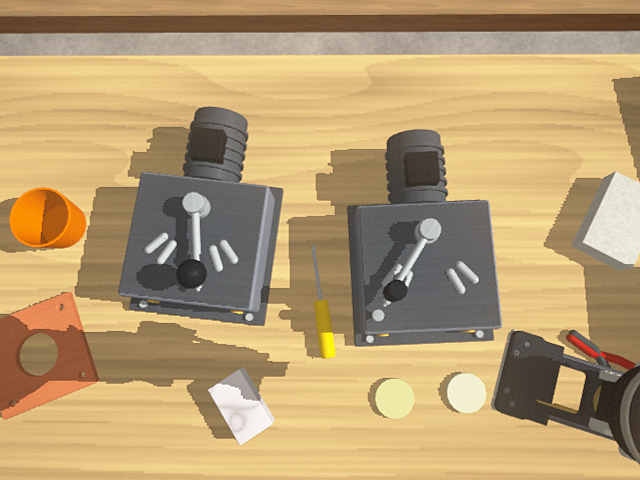

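View pics/s5.png

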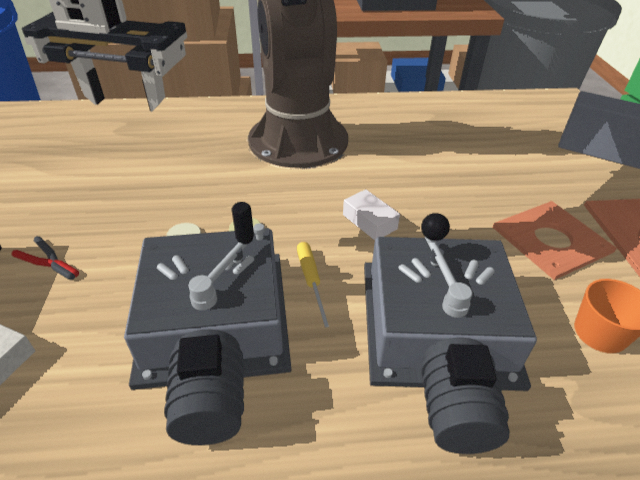

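Run:
```python
from h import *
p,d=capture("top")
a=p[180:350,340:510,::-1];cv2.imwrite("pics/t6z.png",cv2.resize(a,None,fx=3.5,fy=3.5,interpolation=2))
m=(p[270:310,375:415].max(2)<35).astype(np.uint8);c=cv2.connectedComponentsWithStats(m);i=1+np.argmax(c[2][1:,4]);u,v=c[3][i]+[375,270]
P=ray("top",430.3,229.1,.137)
g=ray("top",u,v,.165)-P;print(u,v,np.degrees(np.arctan2(g[1],-g[0])),np.hypot(*g[:2]))
```

```text
398.0 280.0 34.141423151535065 0.09351101722782025
```

View pics/t6z.png

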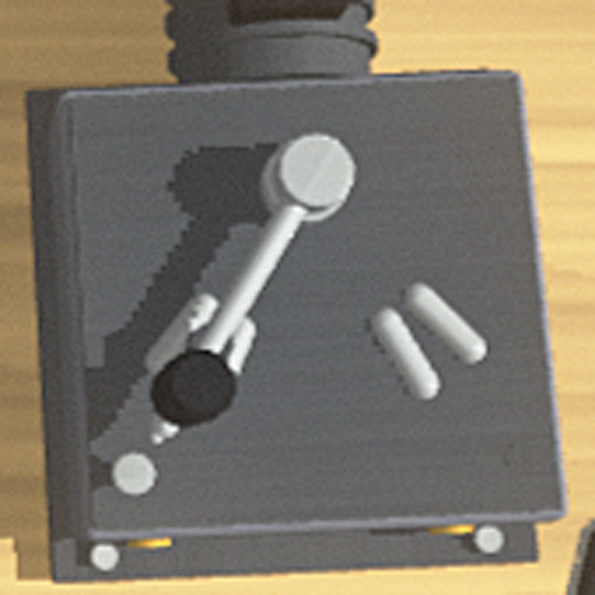

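Run:
```python
from h import *
P=ray("top",430.3,229.1,.137)
for u,v,z in((340+204/3.5,180+385/3.5,.192),(340+159/3.5,180+436/3.5,.124)):
    g=ray("top",u,v,z)-P;print(np.degrees(np.arctan2(g[1],-g[0])),np.hypot(*g[:2]))
s=observe();print(s["position"],s["contact_force"])
job_done()
```

```text
31.007239972954892 0.10865656414944677
31.076409084141776 0.127850418167378
[ 0.3868676  -0.25900463  0.29642919] [-0.18684816  0.65673863  0.44087043]
the job is handed in; nothing more can be done
```

I threw the cylindrical-grip lever round into the notch beside the index pin, let go, and handed the job in at about 7 s. I did it with the fingers closed loosely around the grip.

- **Lever position:** in the last picture the arm sits between the two ribs by the pin. It points at about 31.0°, measured at both the grip and the tip. The pin bears 31.5°, so the arm is off by roughly 1–2 mm sideways at the pin.
- **Other lever:** the ball knob shows at the same pixel, about (191,274), before and after. I checked this by eye and did not measure it.
- **Robot:** it is clear of everything at a height of about 0.30 m, with only sensor noise on the force reading.

**Checks that disagreed or failed:**
- The scene and top cameras differed by up to about 6 mm on the pivot and the grip. The wrist camera supported the top view, so I used that for the bearings.
- An automatic search for the dark grip picked up its shadow and gave 34.1° at the wrong radius. I discarded it and read the positions by hand.
- I did not measure whether the lever was at rest.

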